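# Find the loaded specimen box by its weight, load the stage and stack the empties

### The arm

A 7-joint arm with a two-finger parallel gripper is mounted at the origin on the work surface. World frame = base frame: x ahead of the robot, y to its left, z up, the work surface at z = 0. Lengths are in m, angles in degrees, forces in N, time in s.
With the tool pointing down it reaches from about 0.35 to 0.9 m from the base axis. Payload 19.9 kg.
Tool frame: the origin (TCP) lies at the very end of the fingers, on their centre line; the grasp point (between the pads) lies 19 mm behind it; z points along the fingers, y is the line along which they close (so a half turn about z gives the same grasp; the last joint's range is limited). The gripper opens to 85 mm and grips with 20 to 120 N. Pads are 22 mm wide; open, the fingers measure 114 mm over their backs; the gripper's body (76 mm by 85 mm) begins 54 mm behind the grasp point. The pads swing forward as they close: fully open they stand 13 mm farther back than shut.
Start: joints at [-75.201, 23.915, -0.59, 92.452, 0.269, 63.638, -3.037], TCP at [0.185, 0.597, 0.231] pointing down, gripper open.
Joint ranges: [-161.28, 161.28], [-22.2, 115.67], [-73.04, 71.86], [3.21, 147.25], [-68.34, 248.33], [10.77, 114.83], [-161.83, 161.83]. Speed limits (degrees/s): [108.29, 108.29, 136.94, 136.94, 172.46, 172.46, 172.46].

### API

Orientations are given as a 3x3 rotation matrix whose columns are the frame's x, y, z axes.
In Python, from bench import monitor, cams, finish_job, nets gives the robot as it stands.
- The arm moves only by the tool arm_command, never from a script. Its arguments are lists of equal length, an entry for each row: "translation": the shift along the tool's x, y, z in cm, a list of three; "dr": the turn, a rotation vector about the tool's x, y, z in degrees, a list of three; "fingers": the finger opening in cm, from 0 to 8.54. A call has 1 to 20 rows; each row is the pose to reach, as a shift and turn from the pose commanded when the call began, along the tool's axes at that moment; what a row does not reach only later rows make up. A row lasts 1/12 s, in which the tool goes at most 41.7 mm and 7.16 degrees, less where a joint would pass 70% of its speed; a pose out of reach is approached as far as the arm can. A call with a gripper value outside its range is refused whole. The fingers move at their own pace and stop on an object; the grip force is fixed at half the most. Time passes only in rows, so rows that repeat a pose let the fingers close. It gives the time, the measured TCP pose, the force, the opening and the grip force at its end, in the units of the state.
- monitor.observe(): the state, without advancing time (a new reading comes with each control period).
- cams.grab_frame(name): name is "side" or "top"; returns a dict with "pixels" (384x512x3 uint8, red, green, blue), "fx", "fy", "cx", "cy" (pixels), "R" (3x3) and "t" (3): a world point X has camera coordinates R X + t. Camera axes: x right, y down, z forward; pixel columns grow to the right and rows downward; lengths in m; the calibration is good to about 2 mm. A picture is of the moment at which its call begins. There is no depth.
- finish_job(): hands the job in; it is judged then, once.
Trained networks look in the newest picture that a camera, given by its name, has taken for a name from the list of things; names that differ only in an ending like _2 or _b are one class to them, and where a whole thing is asked for, a point or a joint stands for the part that bears it (a point fixed in the world has none). Each returns a list of dicts, best first, with "confidence" (0 to 1); they miss things now and then, are a little off and sometimes report something else, mostly with a low value. They report only what shows in the picture. A call takes as long as a camera call.
- nets.boxes_of(camera, query): "at" ([column, row] in pixels, amid what is visible of it).
- nets.regions_of(camera, query): "mask" (384x512 bool, what is visible of it) and "at" ([column, row] in pixels, amid what is visible of it).
- nets.place_of(camera, query): "at" ([column, row] in pixels: a listed point, or the origin of a listed thing).
The state is a dict: "clock": time; "qpos": joint angles; "dq": joint speeds; "joint_torque": joint torques, N m; "ee_pos": TCP position; "ee_rot": TCP orientation; "ft_force": force on the tool from outside, world axes, zero at the start; "ft_torque": the same for the moment, N m; "opening": finger opening in m; "grasp_force": force on a finger pad.
Only numpy, scipy, OpenCV 4.12 (cv2) and the standard library are available. Lean on these libraries where they do the work, as an engineer would, in place of code of your own. Each camera call takes 0.05 s, during which the arm holds its last target. There are 200 camera calls.

### The job

One of the three closed grey specimen boxes holds the heavy metal specimen, and you can only tell by the weight: find it and set it on the scanning stage, its long side pushed up flush against the steel stop bar and roughly centred along the bar. Stack the two empty boxes in the steel tray, the larger one flat on the tray's floor near its middle and the smaller squarely on top of it with its whole base supported. Keep the boxes upright, set them down gently, and leave the jar, the objective and the beaker where they are.

Things in the scene. Friction and masses are not known exactly. Their poses are not given: they have to be found in the camera images.
- box_large: large closed opaque grey plastic box, 70 mm wide (own x), 124 long (own y), 56 high, plain straight sides, flat top. Origin: centre of underside. Stands upright, loose, on the bench. Exactly one of the three boxes, any of them, holds the specimen in its middle; it cannot be seen. Whole weight 0.09 to 0.14 kg empty, 0.44 to 0.57 kg loaded
- box_medium: medium closed opaque grey plastic box, 54 mm wide (own x), 100 long (own y), 52 high, plain straight sides, flat top. Origin: centre of underside. Stands upright, loose, on the bench. Exactly one of the three boxes, any of them, holds the specimen in its middle; it cannot be seen. Whole weight 0.07 to 0.11 kg empty, 0.42 to 0.54 kg loaded
- box_small: small closed opaque grey plastic box, 38 mm wide (own x), 76 long (own y), 48 high, plain straight sides, flat top. Origin: centre of underside. Stands upright, loose, on the bench. Exactly one of the three boxes, any of them, holds the specimen in its middle; it cannot be seen. Whole weight 0.05 to 0.09 kg empty, 0.40 to 0.51 kg loaded
- stage: scanning stage fixed to the bench. Origin: centre of underside. Flat dark top plate 130 mm (own x) by 190 mm (own y), 40 mm above the origin. Along its +x edge, away from the robot, runs one steel stop bar 10 mm wide, 8 mm high, 160 mm long along y; the face boxes rest against looks to -x, at x = +53 mm. Nothing else rises above the plate; two micrometer drives stick out low on the -x side
- tray: shallow stainless tray fixed to the bench, empty: outside 170 mm (own x) by 200 mm (own y), walls 4 mm thick, rim 18 mm above the bench, inner floor 4 mm above the origin. Origin: centre of underside
- jar: bystander: amber glass jar with white cap, 52 mm across, 85 mm high, origin under its centre
- objective: bystander: aluminium microscope objective with a black ring, standing on its thread, 33 mm across, 48 mm high, origin under its centre
- beaker: bystander: small clear glass beaker, 54 mm across, 70 mm high, origin under its centre

How it is judged:
By the outcome, as a careful person would: the job done as asked, in the order asked, and still so for the second after the job is handed in, with the robot touching nothing.
It also fails if it takes over 72 s, if anything falls off the work surface, if the arm or the gripper's body presses on something with over 40 N, if the wrist force passes 120 N, or if a joint passes its speed limit or range.

## Working session

There is one attempt and no reset: what is moved stays moved. The work goes in short steps, Python scripts to look and compute and a tool call to move; the robot and the scene stay as the last step left them, time stands still between calls to the robot, and variables do not carry over. Pictures are saved under pics/ and viewed, at most 10 in all, crops included, and the job is handed in when it is done.

Besides the shell and the picture viewer there is one more tool, called as name(argument=value, ...) on one line, values as JSON. arm_command: Moves the arm, as the interface text tells. Its arguments: {"type":"object","properties":{"translation":{"type":"array"},"dr":{"type":"array"},"fingers":{"type":"array"}},"required":["translation","dr","fingers"]}

```bash
mkdir -p pics; ls; python3 - <<'E'
from bench import monitor,cams,nets
import cv2,numpy as np
s=monitor.observe();print(s['clock'],s['ee_pos'],np.round(s['ee_rot'],3).tolist(),s['ft_force'],s['opening'])
ims=[]
for c in('top','side'):
    f=cams.grab_frame(c);ims.append(f['pixels'])
    print(c,f['fx'],f['cx'],f['cy'],np.round(f['R'],3).tolist(),f['t'])
    for q in('box_large','box_medium','box_small','stage','tray','jar','objective','beaker'):
        print(q,[(np.round(d['at']).tolist(),round(d['confidence'],2)) for d in nets.place_of(c,q)[:3]],end=' ')
        r=nets.regions_of(c,q)
        print([(cv2.minAreaRect(np.argwhere(d['mask'])[:,::-1].astype(np.float32)),round(d['confidence'],2)) for d in r[:2]])
for n,i in zip('ab',ims): cv2.imwrite(f'pics/{n}.png',cv2.resize(i[:,:,::-1],(800,600)))
E
```

```text
pics
0.0 [0.18448578 0.59679669 0.23067478] [[-0.955, 0.295, -0.0], [0.295, 0.955, -0.001], [-0.0, -0.001, -1.0]] [ 0.0494875  -0.26449414  0.31223102] 0.08537551939279259
top 380.68543868319756 254.41636434823357 193.3143478403122 [[-0.015, -1.0, 0.002], [-0.995, 0.015, -0.097], [0.097, -0.004, -0.995]] [0.02060813 0.55888272 0.84620957]
box_large [([226.0, 156.0], 0.7)] [(((225.30003356933594, 152.10000610351562), (34.43544387817383, 56.796119689941406), 63.43495178222656), 0.88)]
box_medium [([260.0, 242.0], 0.71), ([151.0, 134.0], 0.32), ([361.0, 134.0], 0.19)] [(((304.488037109375, 163.18399047851562), (20.214054107666016, 36.134864807128906), 79.69515228271484), 0.69), (((262.5, 246.0), (24.0, 45.0), 90.0), 0.58)]
box_small [([304.0, 162.0], 0.68)] [(((304.3269348144531, 162.6345977783203), (19.023265838623047, 35.693138122558594), 78.69007110595703), 0.57), (((97.30247497558594, 223.77442932128906), (73.40953063964844, 90.69070434570312), 77.09259033203125), 0.49)]
stage [([413.0, 198.0], 0.69)] [(((416.96160888671875, 204.69232177734375), (76.77750396728516, 92.52991485595703
[... 991 characters left out ...]
4.0), 90.0), 0.63)]
stage [([276.0, 118.0], 0.84)] [(((280.49334716796875, 112.69978332519531), (59.733497619628906, 50.47196960449219), 1.9091525077819824), 0.88)]
tray [([245.0, 350.0], 0.62)] [(((245.5, 339.5), (87.0, 93.0), 90.0), 0.62)]
jar [([160.0, 282.0], 0.96)] [(((157.5760040283203, 268.1679992675781), (39.354801177978516, 24.32842445373535), 79.69515228271484), 0.83)]
objective [([318.0, 286.0], 0.55)] [(((280.69952392578125, 113.50997924804688), (59.57557678222656, 50.686683654785156), 2.862405300140381), 0.72), (((230.5, 164.5), (31.0, 15.0), 90.0), 0.63)]
beaker [([214.0, 135.0], 0.67)] [(((214.5, 124.0), (26.0, 15.0), 90.0), 0.85), (((245.0, 339.5), (87.0, 92.0), 90.0), 0.63)]
```

View pics/a.png

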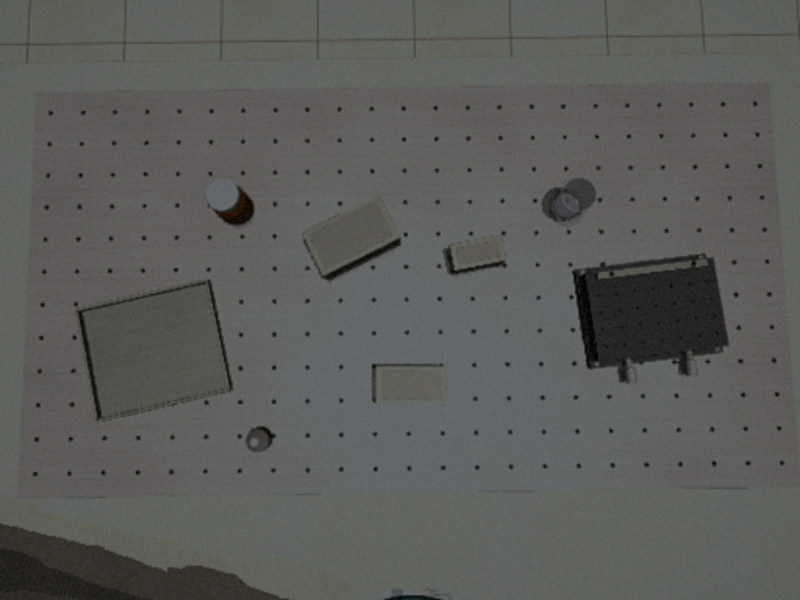

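View pics/b.png

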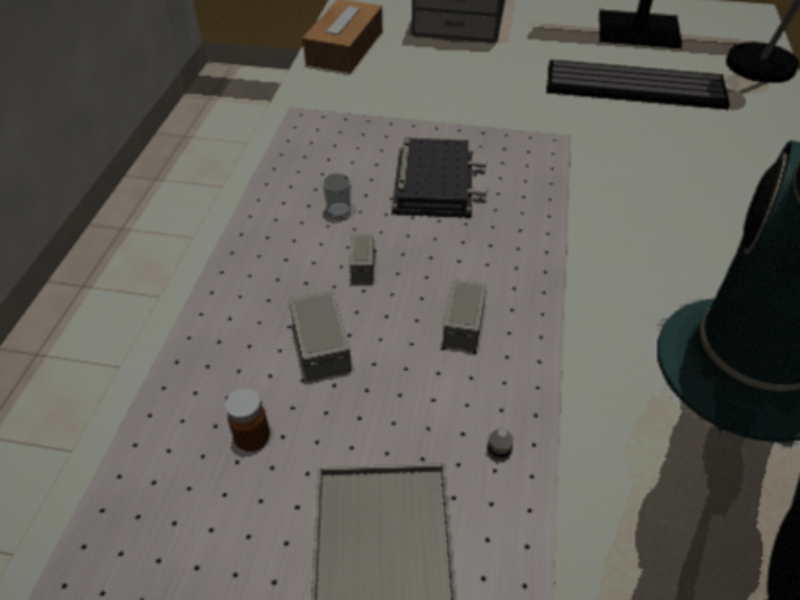

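The top view shows (in 800×600 pixels) the large box at (352,237), small at (476,254), medium at (410,383), tray at (155,350), and stage at (655,310) with the stop bar on its far edge. The net's medium/small labels get confused, so I'll assign masks by position and fit models to them.

```bash
cat > h.py <<'E'
import cv2,numpy as np
from scipy.optimize import minimize
from bench import monitor,cams,nets
DIM=dict(box_large=(.07,.124,.056),box_medium=(.054,.1,.052),box_small=(.038,.076,.048),stage=(.13,.19,.04),tray=(.17,.2,.018))
def proj(f,P):
    c=np.asarray(P)@np.array(f['R']).T+f['t']
    return np.c_[f['fx']*c[:,0]/c[:,2]+f['cx'],f['fy']*c[:,1]/c[:,2]+f['cy']]
def back(f,px,z):
    d=np.array([(px[0]-f['cx'])/f['fx'],(px[1]-f['cy'])/f['fy'],1.]);R=np.array(f['R'])
    o=-R.T@f['t'];v=R.T@d;return (o+v*(z-o[2])/v[2])[:2]
def corners(p,dim,z0=0):
    w,l,h=dim;c,s=np.cos(p[2]),np.sin(p[2])
    return np.array([(p[0]+c*a-s*b,p[1]+s*a+c*b,z) for a in(-w/2,w/2) for b in(-l/2,l/2) for z in(z0,z0+h)])
def fit(p0,dim,obs,z0=0):
    """obs: list of (frame, mask); maximise silhouette overlap. p0 x,y,yaw"""
    def cost(p):
        J=0
        for f,m in obs:
            a=np.zeros(m.shape,np.uint8)
            pts=cv2.convexHull((proj(f,corners(p,dim,z0))*1.).astype(np.float32))
            a=cv2.resize(np.zeros((1,1),np.uint8),(2048,1536));cv2.fillConvexPoly(a,np.round(pts*4+1.5).astype(np.int32),255)
            a=cv2.resize(a,(512,384),interpolation=cv2.INTER_AREA)/255.
            J+=np.abs(a-m).sum()/m.sum()
        return J
    best=None
    for dy in np.radians(range(-80,100,20)) if len(p0)==2 else [0]:
        q=np.array([p0[0],p0[1],dy if len(p0)==2 else p0[2]])
        r=minimize(cost,q,method='Nelder-Mead',options=dict(initial_simplex=q+np.array([[0,0,0],[.012,0,0],[0,.012,0],[0,0,.2]]),xatol=1e-4,fatol=1e-4,maxiter=150))
        if best is None or r.fun<best.fun:best=r
    return best.x,best.fun
def masks(cam,names,near):
    """mask among all reports closest to expected pixel"""
    out={}
    al=[d for q in names for d in nets.regions_of(cam,q)]
    for n in names:
        c=[(np.hypot(*(np.argwhere(d['mask']).mean(0)[::-1]-near[n])),-d['confidence'],i) for i,d in enumerate(al) if d['mask'].any()]
        if c:
            b=min(c,key=lambda t:(round(t[0]/10),t[1]));
            if b[0]<14: out[n]=al[b[2]]['mask']
    return out
E
cat > m.py <<'E'
from h import *
names=list(DIM)
nt=dict(zip(names,np.array([(352,237),(410,383),(476,254),(655,310),(155,350)])/1.5625))
ns=dict(zip(names,np.array([(320,334),(465,315),(361,259),(436,175),(383,540)])/1.5625))
F={};M={}
for c,n in(('top',nt),('side',ns)):
    F[c]=cams.grab_frame(c);M[c]=masks(c,names,n)
for n in names:
    p0=back(F['top'],nt[n],DIM[n][2])
    for cs in(('top',),('side',),('top','side')):
        ob=[(F[c],M[c][n]) for c in cs if n in M[c]]
        if len(ob)<len(cs): print(n,cs,'none');continue
        x,J=fit(p0,DIM[n],ob);print(n,cs,np.round(x[:2],4),round(np.degrees(x[2]),1),round(J,3))
for n,z in(('jar',0),('beaker',0),('objective',0)):
    d=nets.place_of('top',n);print(n,back(F['top'],d[0]['at'],0))
E
python3 m.py
```

```text
box_large ('top',) [0.6544 0.0789] 26.5 0.037
box_large ('side',) [0.6557 0.0779] 26.0 0.037
box_large ('top', 'side') [0.6551 0.0787] 26.0 0.075
box_medium ('top',) [ 0.4401 -0.0037] -0.7 0.014
box_medium ('side',) [ 0.4402 -0.0042] -0.0 0.057
box_medium ('top', 'side') [ 0.4401 -0.0036] -0.7 0.075
box_small ('top',) [ 0.6278 -0.1052] 10.6 0.057
box_small ('side',) [ 0.6289 -0.1073] 11.0 0.071
box_small ('top', 'side') [ 0.6282 -0.1057] 11.5 0.139
stage ('top',) [ 0.5374 -0.359 ] 7.2 0.146
stage ('side',) [ 0.5413 -0.3595] 7.2 0.126
stage ('top', 'side') [ 0.5421 -0.3596] 6.7 0.275
tray ('top',) [0.4954 0.3752] 12.5 0.02
tray ('side',) [0.4952 0.3764] 12.2 0.012
tray ('top', 'side') [0.4951 0.3756] 12.1 0.034
jar [0.71209462 0.25552404]
beaker [ 0.70040192 -0.24491648]
objective [0.3607877  0.22793214]
```

```bash
cat > go.py <<'E'
import sys,numpy as np
from bench import monitor
def rel(x,y,z,head):
    s=monitor.observe();R=np.array(s['ee_rot']);d=R.T@(np.array([x,y,z])-s['ee_pos'])
    h=np.degrees(np.arctan2(R[1,1],R[0,1]));t=(h-head+90)%180-90
    print('t',round(s['clock'],2),'pos',np.round(s['ee_pos'],4),'head',round(h,2),'tilt',np.round(R[:2,2],4),'q7',np.round(s['qpos'][6],1),'| shift cm',np.round(d*100,2),'dz',round(t,2),'| f',np.round(s['ft_force'],2),'open',round(s['opening'],4))
if __name__=='__main__': rel(*map(float,sys.argv[1:]))
E
python3 go.py .655 .0785 .13 26.2; python3 go.py .655 .0785 .012 26.2
```

```text
t 2.45 pos [0.1846 0.5971 0.2313] head 72.82 tilt [ 0.     -0.0001] q7 -3.0 | shift cm [-60.26 -35.65  10.13] dz 46.62 | f [ 0.08 -0.27 -0.72] open 0.0851
t 2.45 pos [0.1846 0.5971 0.2313] head 72.82 tilt [ 0.     -0.0001] q7 -3.0 | shift cm [-60.26 -35.65  21.93] dz 46.62 | f [ 0.08 -0.27 -0.72] open 0.0851
```

arm_command(translation=[[-60.3,-35.6,10],[-60.3,-35.6,10],[-60.3,-35.6,10],[-60.3,-35.6,10],[-60.3,-35.6,10],[-60.3,-35.6,10],[-60.3,-35.6,10],[-60.3,-35.6,10],[-60.3,-35.6,10],[-60.3,-35.6,10],[-60.3,-35.6,10],[-60.3,-35.6,10],[-60.3,-35.6,10],[-60.3,-35.6,10],[-60.3,-35.6,10],[-60.3,-35.6,10],[-60.3,-35.6,10],[-60.3,-35.6,10],[-60.3,-35.6,10],[-60.3,-35.6,10]], dr=[[0,0,46.6],[0,0,46.6],[0,0,46.6],[0,0,46.6],[0,0,46.6],[0,0,46.6],[0,0,46.6],[0,0,46.6],[0,0,46.6],[0,0,46.6],[0,0,46.6],[0,0,46.6],[0,0,46.6],[0,0,46.6],[0,0,46.6],[0,0,46.6],[0,0,46.6],[0,0,46.6],[0,0,46.6],[0,0,46.6]], fingers=[8.5,8.5,8.5,8.5,8.5,8.5,8.5,8.5,8.5,8.5,8.5,8.5,8.5,8.5,8.5,8.5,8.5,8.5,8.5,8.5])

```text
clock: 4.12
ee_pos: [0.6553, 0.0791, 0.131]
ee_rot: [[-0.442, 0.897, -0.001], [0.897, 0.442, 0.0], [0.0, -0.0, -1.0]]
ft_force: [0.0, 0.8, 0.1]
opening: 0.085
grasp_force: 0.0
```

```bash
python3 go.py .655 .0785 .012 26.2
```

```text
t 4.12 pos [0.6553 0.0791 0.131 ] head 26.22 tilt [-0.0006  0.0002] q7 26.5 | shift cm [-0.05 -0.05 11.9 ] dz 0.02 | f [0.04 0.8  0.09] open 0.085
```

arm_command(translation=[[0,0,4],[0,0,8],[0,0,10.5],[0,0,11.5],[0,0,11.8],[0,0,11.8],[0,0,11.8],[0,0,11.8],[0,0,11.8],[0,0,11.8],[0,0,11.8],[0,0,11.3],[0,0,10.5],[0,0,9.5],[0,0,8.8],[0,0,8.8],[0,0,8.8]], dr=[[0,0,0],[0,0,0],[0,0,0],[0,0,0],[0,0,0],[0,0,0],[0,0,0],[0,0,0],[0,0,0],[0,0,0],[0,0,0],[0,0,0],[0,0,0],[0,0,0],[0,0,0],[0,0,0],[0,0,0]], fingers=[8.5,8.5,8.5,8.5,8.5,6.5,6.5,6.5,6.5,6.5,6.5,6.5,6.5,6.5,6.5,6.5,6.5])

```text
clock: 5.53
ee_pos: [0.6559, 0.079, 0.0441]
ee_rot: [[-0.442, 0.897, 0.001], [0.897, 0.442, 0.0], [-0.0, 0.001, -1.0]]
ft_force: [0.3, -0.2, -1.7]
opening: 0.0694
grasp_force: 68.2
```

```bash
python3 go.py .655 .0785 .012 26.2
```

```text
t 5.53 pos [0.6559 0.079  0.0441] head 26.23 tilt [0.0011 0.0002] q7 28.2 | shift cm [-0.01 -0.1   3.21] dz 0.03 | f [ 0.31 -0.15 -1.72] open 0.0694
```

arm_command(translation=[[0,0,1],[0,0,2],[0,0,2.6],[0,0,2.85],[0,0,3],[0,0,3],[0,0,3],[0,0,3],[0,0,3],[0,0,1],[0,0,-3],[0,0,-7]], dr=[[0,0,0],[0,0,0],[0,0,0],[0,0,0],[0,0,0],[0,0,0],[0,0,0],[0,0,0],[0,0,0],[0,0,0],[0,0,0],[0,0,0]], fingers=[6.5,6.5,6.5,6.5,6.5,6.5,8.5,8.5,8.5,8.5,8.5,8.5])

```text
clock: 6.53
ee_pos: [0.6544, 0.0786, 0.1126]
ee_rot: [[-0.442, 0.897, -0.004], [0.897, 0.442, -0.001], [0.001, -0.004, -1.0]]
ft_force: [0.2, 0.4, 1.2]
opening: 0.0852
grasp_force: 0.0
```

```bash
python3 go.py .6285 -.106 .11 11
```

```text
t 6.53 pos [0.6544 0.0786 0.1126] head 26.21 tilt [-0.0035 -0.0011] q7 26.9 | shift cm [-15.42 -10.48   0.29] dz 15.21 | f [0.2  0.44 1.23] open 0.0852
```

arm_command(translation=[[-15.4,-10.4,0.2],[-15.4,-10.4,0.2],[-15.4,-10.4,0.2],[-15.4,-10.4,0.2],[-15.4,-10.4,0.2],[-15.4,-10.4,0.2],[-15.4,-10.4,4],[-15.4,-10.4,7.5],[-15.4,-10.4,9.5],[-15.4,-10.4,10],[-15.4,-10.4,10],[-15.4,-10.4,10],[-15.4,-10.4,10],[-15.4,-10.4,10],[-15.4,-10.4,10],[-15.4,-10.4,9.5],[-15.4,-10.4,8.5],[-15.4,-10.4,7.5],[-15.4,-10.4,7],[-15.4,-10.4,7]], dr=[[0,0,15.2],[0,0,15.2],[0,0,15.2],[0,0,15.2],[0,0,15.2],[0,0,15.2],[0,0,15.2],[0,0,15.2],[0,0,15.2],[0,0,15.2],[0,0,15.2],[0,0,15.2],[0,0,15.2],[0,0,15.2],[0,0,15.2],[0,0,15.2],[0,0,15.2],[0,0,15.2],[0,0,15.2],[0,0,15.2]], fingers=[8.5,8,7,6.5,6.5,6.5,6.5,6.5,6.5,6.5,3.4,3.4,3.4,3.4,3.4,3.4,3.4,3.4,3.4,3.4])

```text
clock: 8.2
ee_pos: [0.6312, -0.1054, 0.0453]
ee_rot: [[-0.191, 0.982, 0.003], [0.982, 0.191, -0.0], [-0.001, 0.002, -1.0]]
ft_force: [0.1, 0.0, -0.9]
opening: 0.0372
grasp_force: 60.3
```

```bash
python3 go.py .6285 -.106 .012 11
```

```text
t 8.2 pos [ 0.6312 -0.1054  0.0453] head 11.02 tilt [ 0.0025 -0.0002] q7 32.4 | shift cm [-0.01 -0.28  3.33] dz 0.02 | f [ 0.06  0.03 -0.92] open 0.0372
```

arm_command(translation=[[0,0,1],[0,0,2],[0,0,2.6],[0,0,2.85],[0,0,3],[0,0,3],[0,0,3],[0,0,3],[0,0,3],[0,0,1],[0,0,-3],[0,0,-7]], dr=[[0,0,0],[0,0,0],[0,0,0],[0,0,0],[0,0,0],[0,0,0],[0,0,0],[0,0,0],[0,0,0],[0,0,0],[0,0,0],[0,0,0]], fingers=[3.4,3.4,3.4,3.4,3.4,3.4,6,6.5,6.5,6.5,7.5,7.8])

```text
clock: 9.2
ee_pos: [0.6291, -0.1052, 0.1127]
ee_rot: [[-0.191, 0.982, -0.004], [0.982, 0.191, -0.0], [0.0, -0.004, -1.0]]
ft_force: [0.1, 0.1, 0.5]
opening: 0.0781
grasp_force: 0.0
```

```bash
python3 go.py .4401 -.0038 .11 -.5
```

```text
t 9.2 pos [ 0.6291 -0.1052  0.1127] head 11.01 tilt [-0.0038 -0.0002] q7 30.7 | shift cm [ 13.57 -16.61   0.34] dz 11.51 | f [0.13 0.11 0.47] open 0.0781
```

arm_command(translation=[[13.6,-16.6,0.2],[13.6,-16.6,0.2],[13.6,-16.6,0.2],[13.6,-16.6,0.2],[13.6,-16.6,0.2],[13.6,-16.6,0.2],[13.6,-16.6,0.5],[13.6,-16.6,4],[13.6,-16.6,7.5],[13.6,-16.6,9.5],[13.6,-16.6,10],[13.6,-16.6,10],[13.6,-16.6,10],[13.6,-16.6,10],[13.6,-16.6,10],[13.6,-16.6,9.5],[13.6,-16.6,8.5],[13.6,-16.6,7.5],[13.6,-16.6,7],[13.6,-16.6,7]], dr=[[0,0,11.5],[0,0,11.5],[0,0,11.5],[0,0,11.5],[0,0,11.5],[0,0,11.5],[0,0,11.5],[0,0,11.5],[0,0,11.5],[0,0,11.5],[0,0,11.5],[0,0,11.5],[0,0,11.5],[0,0,11.5],[0,0,11.5],[0,0,11.5],[0,0,11.5],[0,0,11.5],[0,0,11.5],[0,0,11.5]], fingers=[7.8,7.8,7.8,7.8,7.8,7.8,7.8,7.8,7.8,7.8,4.9,4.9,4.9,4.9,4.9,4.9,4.9,4.9,4.9,4.9])

```text
clock: 10.87
ee_pos: [0.4422, -0.0032, 0.045]
ee_rot: [[0.008, 1.0, 0.003], [1.0, -0.008, 0.001], [0.001, 0.003, -1.0]]
ft_force: [0.8, 0.6, -4.1]
opening: 0.0533
grasp_force: 64.6
```

```bash
python3 go.py .4401 -.0038 .012 -.5; python3 - <<'E'
from h import *
f=cams.grab_frame('top');p=f['pixels'][145:250,355:480]
cv2.imwrite('pics/stage.png',cv2.resize(cv2.convertScaleAbs(p[:,:,::-1],alpha=2),None,fx=6,fy=5.7,interpolation=cv2.INTER_CUBIC)[:600,:800])
E
```

```text
t 10.87 pos [ 0.4422 -0.0032  0.045 ] head -0.46 tilt [0.0026 0.0005] q7 13.5 | shift cm [-0.06 -0.22  3.3 ] dz 0.04 | f [ 0.77  0.63 -4.07] open 0.0533
```

View pics/stage.png

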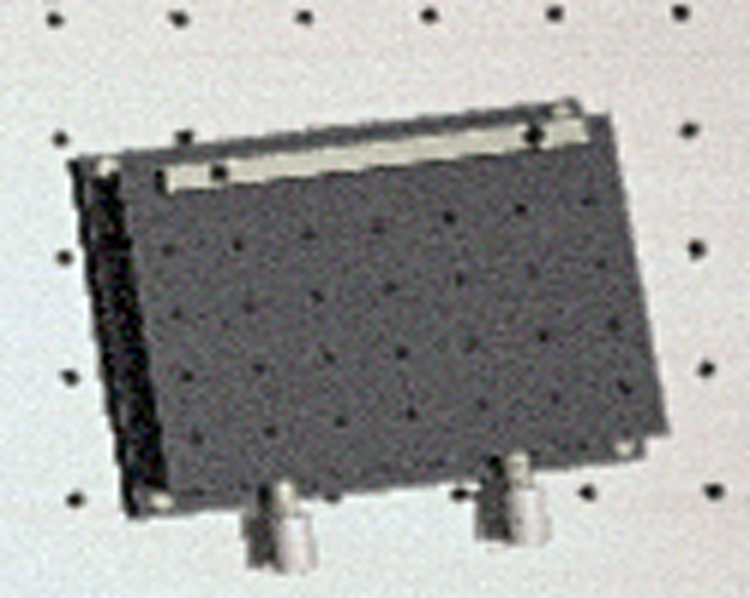

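The crop shows the bar's near edge running from (170,193) to (590,143). The plate's corners are near (120,165), (610,113), (668,432) and (165,500). The medium box weighs about 4 N, so it's the heavy one.

```bash
python3 - <<'E'
from h import *
f=cams.grab_frame('top')
g=lambda u,v,z:back(f,(355+u/6-.42,145+v/5.7-.41),z)
a,b=g(170,193,.040),g(590,143,.040)
c,d=g(162,168,.048),g(583,120,.048)
for p,q in((a,b),(c,d)):
    v=p-q;print('bar',p,q,'len',np.hypot(*v),'yaw',np.degrees(np.arctan2(-v[0],v[1])))
P=[g(*p,.04) for p in((120,165),(610,113),(668,432),(165,500))];print('plate',np.round(P,4).tolist(),np.mean(P,0),np.hypot(*(P[0]-P[1])),np.hypot(*(P[1]-P[2])))
for p in((.5415,-.3595,.119),):
    c,s=np.cos(p[2]),np.sin(p[2]);print('pred face mid',p[0]+c*.053,p[1]+s*.053)
print('bar mid',(a+b)/2,(back(f,f and (0,0),.04)*0))
d=nets.place_of('top','stage');print(back(f,d[0]['at'],0),d[0]['confidence'])
E
python3 go.py .6 -.35 .15 7
```

```text
bar [ 0.58741909 -0.27990132] [ 0.60517905 -0.44028714] len 0.16136613042607664 yaw 6.31877673432018
bar [ 0.59636364 -0.27461361] [ 0.6131978  -0.43399624] len 0.16026918753158684 yaw 6.0292835702548535
plate [[0.599, -0.2615], [0.6172, -0.4487], [0.4897, -0.462], [0.4659, -0.2722]] [ 0.54293131 -0.36109583] 0.1880850280320091 0.12817830717232387
pred face mid 0.5941251761367571 -0.35320787503499096
bar mid [ 0.59629907 -0.36009423] [0. 0.]
[ 0.54768814 -0.35949245] 0.87
t 11.02 pos [ 0.4413 -0.0033  0.0434] head -0.46 tilt [0.0002 0.0001] q7 13.6 | shift cm [-34.54  16.15 -10.66] dz -7.46 | f [-0.16 -0.18 -4.64] open 0.0537
```

```bash
python3 go.py .5587 -.3606 .11 6.4
```

```text
t 11.02 pos [ 0.4413 -0.0033  0.0434] head -0.46 tilt [0.0002 0.0001] q7 13.6 | shift cm [-35.63  12.02  -6.66] dz -6.86 | f [-0.16 -0.18 -4.64] open 0.0537
```

arm_command(translation=[[0,0,-2],[-2,0.7,-5],[-5,1.7,-6.7],[-8,2.7,-6.7],[-11.5,3.9,-6.7],[-15,5.1,-6.7],[-18.5,6.2,-6.7],[-22,7.4,-6.7],[-25.5,8.6,-6.7],[-29,9.8,-6.7],[-32,10.8,-6.7],[-34.5,11.6,-6.7],[-35.6,12,-6.7],[-35.6,12,-6.7],[-35.6,12,-6.7],[-35.6,12,-6.7]], dr=[[0,0,0],[0,0,0],[0,0,-2],[0,0,-4],[0,0,-6.9],[0,0,-6.9],[0,0,-6.9],[0,0,-6.9],[0,0,-6.9],[0,0,-6.9],[0,0,-6.9],[0,0,-6.9],[0,0,-6.9],[0,0,-6.9],[0,0,-6.9],[0,0,-6.9]], fingers=[4.9,4.9,4.9,4.9,4.9,4.9,4.9,4.9,4.9,4.9,4.9,4.9,4.9,4.9,4.9,4.9])

```text
clock: 12.35
ee_pos: [0.5581, -0.3595, 0.1095]
ee_rot: [[-0.112, 0.994, -0.001], [0.994, 0.112, 0.001], [0.001, -0.001, -1.0]]
ft_force: [0.9, 0.6, -5.5]
opening: 0.0535
grasp_force: 66.6
```

```bash
python3 go.py .5587 -.3606 .0535 6.4
```

```text
t 12.35 pos [ 0.5581 -0.3595  0.1095] head 6.45 tilt [-0.0011  0.001 ] q7 51.9 | shift cm [-0.12  0.06  5.6 ] dz 0.05 | f [ 0.92  0.62 -5.45] open 0.0535
```

arm_command(translation=[[0,0,2],[0,0,4],[0,0,5],[0,0,5.2],[0,0,5.4],[0,0,5.5],[0,0,5.5],[0,0,5.5]], dr=[[0,0,0],[0,0,0],[0,0,0],[0,0,0],[0,0,0],[0,0,0],[0,0,0],[0,0,0]], fingers=[4.9,4.9,4.9,4.9,4.9,4.9,4.9,4.9])

```text
clock: 13.02
ee_pos: [0.5588, -0.3606, 0.0562]
ee_rot: [[-0.112, 0.994, 0.001], [0.994, 0.112, -0.001], [-0.001, 0.001, -1.0]]
ft_force: [-0.6, 0.0, -4.9]
opening: 0.0533
grasp_force: 66.6
```

```bash
python3 go.py .5687 -.3595 .0535 6.4
```

```text
t 13.02 pos [ 0.5588 -0.3606  0.0562] head 6.43 tilt [ 0.001  -0.0006] q7 53.4 | shift cm [0.   1.   0.27] dz 0.03 | f [-0.57  0.03 -4.87] open 0.0533
```

arm_command(translation=[[0,0,0.1],[0,0,0.2],[0,0,0.2],[0,0.3,0.2],[0,0.5,0.2],[0,0.7,0.2],[0,0.8,0.2],[0,0.8,0.2]], dr=[[0,0,0],[0,0,0],[0,0,0],[0,0,0],[0,0,0],[0,0,0],[0,0,0],[0,0,0]], fingers=[4.9,4.9,4.9,4.9,4.9,4.9,4.9,4.9])

```text
clock: 13.68
ee_pos: [0.5667, -0.3594, 0.0533]
ee_rot: [[-0.112, 0.994, 0.0], [0.994, 0.112, -0.0], [-0.0, 0.0, -1.0]]
ft_force: [-0.0, -0.5, -5.1]
opening: 0.0532
grasp_force: 66.6
```

```bash
python3 go.py .5687 -.3595 .0535 6.4
```

```text
t 13.68 pos [ 0.5667 -0.3594  0.0533] head 6.44 tilt [ 0.0001 -0.0001] q7 52.9 | shift cm [-0.03  0.2  -0.02] dz 0.04 | f [-0.04 -0.52 -5.08] open 0.0532
```

arm_command(translation=[[0,0.1,0],[0,0.2,0],[0,0.3,0],[0,0.3,0]], dr=[[0,0,0],[0,0,0],[0,0,0],[0,0,0]], fingers=[4.9,4.9,4.9,4.9])

```text
clock: 14.02
ee_pos: [0.568, -0.3595, 0.0531]
ee_rot: [[-0.111, 0.994, -0.002], [0.994, 0.111, 0.0], [0.001, -0.002, -1.0]]
ft_force: [-7.8, 0.8, -1.7]
opening: 0.0536
grasp_force: 67.3
```

arm_command(translation=[[0,-0.1,0],[0,-0.1,0.05],[0,-0.1,0.1],[0,-0.1,0.1]], dr=[[0,0,0],[0,0,0],[0,0,0],[0,0,0]], fingers=[4.9,4.9,4.9,4.9])

```text
clock: 14.35
ee_pos: [0.568, -0.3595, 0.0527]
ee_rot: [[-0.112, 0.994, -0.0], [0.994, 0.112, 0.0], [0.0, -0.0, -1.0]]
ft_force: [-5.9, 2.3, 3.0]
opening: 0.0534
grasp_force: 67.8
```

arm_command(translation=[[0,0,0],[0,0,0],[0,0,0],[0,0.2,0.2],[0,0.4,0.4],[0,0.45,0.4],[0,0.45,0.4]], dr=[[0,0,0],[0,0,0],[0,0,0],[0,0,0],[0,0,0],[0,0,0],[0,0,0]], fingers=[5.8,6.2,6.4,6.4,6.4,6.4,6.4])

```text
clock: 14.93
ee_pos: [0.5729, -0.3587, 0.048]
ee_rot: [[-0.112, 0.994, -0.0], [0.994, 0.112, 0.0], [0.0, -0.0, -1.0]]
ft_force: [0.4, 1.1, -0.3]
opening: 0.0639
grasp_force: 0.0
```

arm_command(translation=[[0,0.05,0],[0,0.1,0],[0,0.1,0],[0,0.1,0]], dr=[[0,0,0],[0,0,0],[0,0,0],[0,0,0]], fingers=[6.4,6.4,6.4,6.4])

```text
clock: 15.27
ee_pos: [0.573, -0.3587, 0.0482]
ee_rot: [[-0.111, 0.994, -0.001], [0.994, 0.111, 0.0], [0.001, -0.001, -1.0]]
ft_force: [-5.7, 1.7, 0.8]
opening: 0.0637
grasp_force: 2.7
```

arm_command(translation=[[0,-0.3,0],[0,-0.5,0],[0,-0.5,0],[0,-0.5,-2],[0,-0.5,-5],[0,-0.5,-9],[3,-0.5,-13],[7,-0.5,-13],[11,0,-13],[15,1,-13],[19,2,-13],[23,3,-13],[27,4,-13],[31,5,-13],[35,5,-13],[35,5,-13]], dr=[[0,0,0],[0,0,0],[0,0,0],[0,0,0],[0,0,0],[0,0,0],[0,0,0],[0,0,0],[0,0,0],[0,0,-5],[0,0,-10],[0,0,-15],[0,0,-19.5],[0,0,-19.5],[0,0,-19.5],[0,0,-19.5]], fingers=[6.4,6.8,7.5,7.5,7.5,7.5,7.5,8,8.5,8.5,8.5,8.5,8.5,8.5,8.5,8.5])

```text
clock: 16.6
ee_pos: [0.5841, 0.0039, 0.1781]
ee_rot: [[-0.446, 0.895, -0.0], [0.895, 0.446, 0.003], [0.003, 0.001, -1.0]]
ft_force: [-0.0, 0.1, 0.0]
opening: 0.0851
grasp_force: 0.0
```

```bash
python3 - <<'E'
from h import *
f=cams.grab_frame('top');p=f['pixels'][145:250,355:480]
nt=dict(box_medium=proj(f,[[.57,-.36,.08]])[0],box_large=np.array([352,237])/1.5625,box_small=np.array([476,254])/1.5625);m=masks('top',list(nt),nt)
for n in m: x,J=fit(back(f,nt[n],.05),DIM[n],[(f,m[n])],.04 if 'med' in n else 0);print(n,np.round(x,4),np.degrees(x[2]),J)
cv2.imwrite('pics/stage2.png',cv2.resize(cv2.convertScaleAbs(p[:,:,::-1],alpha=2),None,fx=6,fy=5.7,interpolation=cv2.INTER_CUBIC)[:600,:800])
E
python3 go.py .655 .0785 .11 26.2
```

```text
box_medium [ 0.5691 -0.36    0.1105] 6.3323900290326005 0.054840903098677556
t 16.8 pos [ 0.5844 -0.0062  0.1785] head 25.87 tilt [ 0.0005 -0.0005] q7 32.7 | shift cm [ 4.54 10.05  6.85] dz -0.33 | f [ 0.21 -0.95 -0.31] open 0.0853
```

View pics/stage2.png

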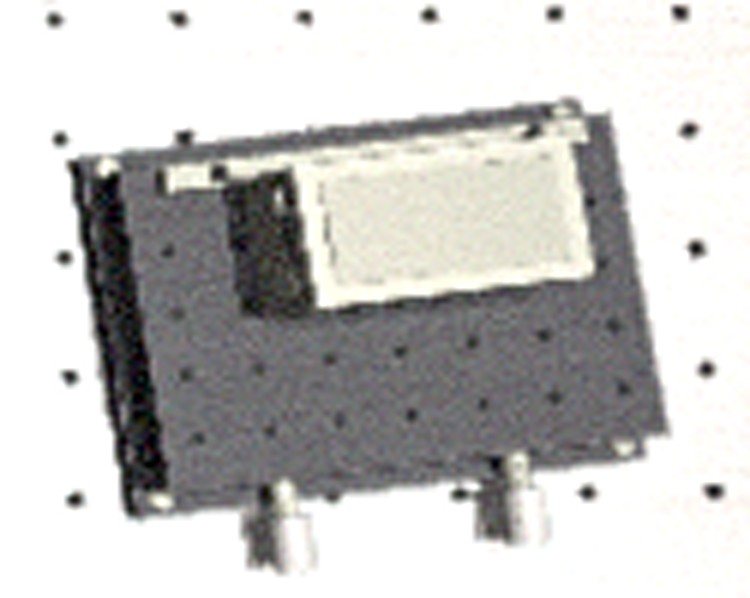

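The medium box sits flush against the bar and centred along it. Next I'll pick up the large box.

arm_command(translation=[[1.5,3.3,2],[3,6.6,4.5],[4.5,10,6.8],[4.5,10,6.8],[4.5,10,6.8],[4.5,10,10.5],[4.5,10,14],[4.5,10,16],[4.5,10,16.5],[4.5,10,16.5],[4.5,10,16.5],[4.5,10,16.5],[4.5,10,16.5],[4.5,10,16.5],[4.5,10,15.5],[4.5,10,13],[4.5,10,10],[4.5,10,8],[4.5,10,8],[4.5,10,8]], dr=[[0,0,-0.3],[0,0,-0.3],[0,0,-0.3],[0,0,-0.3],[0,0,-0.3],[0,0,-0.3],[0,0,-0.3],[0,0,-0.3],[0,0,-0.3],[0,0,-0.3],[0,0,-0.3],[0,0,-0.3],[0,0,-0.3],[0,0,-0.3],[0,0,-0.3],[0,0,-0.3],[0,0,-0.3],[0,0,-0.3],[0,0,-0.3],[0,0,-0.3]], fingers=[8.5,8.5,8.5,8.5,8.5,8.5,8.5,8.5,8.5,6.5,6.5,6.5,6.5,6.5,6.5,6.5,6.5,6.5,6.5,6.5])

```text
clock: 18.47
ee_pos: [0.6553, 0.0791, 0.1003]
ee_rot: [[-0.442, 0.897, 0.003], [0.897, 0.442, 0.001], [-0.001, 0.003, -1.0]]
ft_force: [0.5, -0.6, -2.0]
opening: 0.0693
grasp_force: 68.5
```

```bash
python3 go.py .4952 .3757 .11 12.2
```

```text
t 18.47 pos [0.6553 0.0791 0.1003] head 26.23 tilt [0.0027 0.0006] q7 27.7 | shift cm [33.68 -1.25 -0.99] dz 14.03 | f [ 0.52 -0.56 -2.01] open 0.0693
```

arm_command(translation=[[3,-0.1,-1],[6.5,-0.2,-1],[10,-0.4,-1],[13.5,-0.5,-1],[17,-0.6,-1],[20.5,-0.8,-1],[24,-0.9,-1],[27.5,-1,-1],[31,-1.2,-1],[33.7,-1.2,-1],[33.7,-1.2,-1],[33.7,-1.2,-1],[33.7,-1.2,-1],[33.7,-1.2,2],[33.7,-1.2,5],[33.7,-1.2,7],[33.7,-1.2,7.5],[33.7,-1.2,7.6],[33.7,-1.2,7.6]], dr=[[0,0,2],[0,0,5],[0,0,8],[0,0,11],[0,0,14],[0,0,14],[0,0,14],[0,0,14],[0,0,14],[0,0,14],[0,0,14],[0,0,14],[0,0,14],[0,0,14],[0,0,14],[0,0,14],[0,0,14],[0,0,14],[0,0,14]], fingers=[6.5,6.5,6.5,6.5,6.5,6.5,6.5,6.5,6.5,6.5,6.5,6.5,6.5,6.5,6.5,6.5,6.5,6.5,6.5])

```text
clock: 20.05
ee_pos: [0.4957, 0.3753, 0.023]
ee_rot: [[-0.211, 0.978, 0.001], [0.978, 0.211, -0.0], [-0.0, 0.001, -1.0]]
ft_force: [0.6, 0.1, -0.9]
opening: 0.0691
grasp_force: 68.6
```

```bash
python3 go.py .4952 .3757 .0175 12.2
```

```text
t 20.05 pos [0.4957 0.3753 0.023 ] head 12.16 tilt [ 0.0006 -0.0002] q7 -13.6 | shift cm [ 0.06 -0.04  0.55] dz -0.04 | f [ 0.6   0.11 -0.91] open 0.0691
```

arm_command(translation=[[0,0,0.2],[0,0,0.35],[0,0,0.45],[0,0,0.5],[0,0,0.5]], dr=[[0,0,0],[0,0,0],[0,0,0],[0,0,0],[0,0,0]], fingers=[6.5,6.5,6.5,6.5,6.5])

```text
clock: 20.47
ee_pos: [0.4953, 0.3762, 0.0185]
ee_rot: [[-0.212, 0.977, 0.001], [0.977, 0.212, 0.001], [0.001, 0.001, -1.0]]
ft_force: [-2.7, -2.0, 12.1]
opening: 0.0694
grasp_force: 70.1
```

arm_command(translation=[[0,0,-0.1],[0,0,-0.1],[0,0,-0.1],[0,0,-0.1],[0,0,-2],[0,0,-6],[0,0,-10],[0,0,-11],[0,0,-11]], dr=[[0,0,0],[0,0,0],[0,0,0],[0,0,0],[0,0,0],[0,0,0],[0,0,0],[0,0,0],[0,0,0]], fingers=[6.5,7.8,8.5,8.5,8.5,8.5,8.5,8.5,8.5])

```text
clock: 21.22
ee_pos: [0.4964, 0.377, 0.131]
ee_rot: [[-0.212, 0.977, 0.004], [0.977, 0.212, 0.004], [0.003, 0.005, -1.0]]
ft_force: [-0.5, -0.8, -0.7]
opening: 0.0853
grasp_force: 0.0
```

```bash
python3 go.py .6288 -.1055 .12 11; python3 go.py .6288 -.1055 .012 11
```

```text
t 21.22 pos [0.4964 0.377  0.131 ] head 12.22 tilt [0.0041 0.0039] q7 -16.3 | shift cm [-49.96   2.72   0.97] dz 1.22 | f [-0.49 -0.8  -0.71] open 0.0853
t 21.22 pos [0.4964 0.377  0.131 ] head 12.22 tilt [0.0041 0.0039] q7 -16.3 | shift cm [-49.99   2.67  11.77] dz 1.22 | f [-0.49 -0.8  -0.71] open 0.0853
```

arm_command(translation=[[-4,0.2,0],[-8,0.4,0],[-12,0.7,0],[-16,0.9,0],[-20,1.1,0],[-24,1.3,0],[-28,1.6,0],[-32,1.8,0],[-36,2,0],[-40,2.2,0],[-44,2.5,0],[-47.5,2.7,0],[-49.8,2.8,0],[-49.8,2.8,0],[-49.8,2.8,0],[-49.8,2.8,0]], dr=[[0,0,1.2],[0,0,1.2],[0,0,1.2],[0,0,1.2],[0,0,1.2],[0,0,1.2],[0,0,1.2],[0,0,1.2],[0,0,1.2],[0,0,1.2],[0,0,1.2],[0,0,1.2],[0,0,1.2],[0,0,1.2],[0,0,1.2],[0,0,1.2]], fingers=[8.5,8.5,8.5,8.5,8.5,8.5,8.5,8.5,8.5,8.5,8,7,6.5,6.5,6.5,6.5])

```text
clock: 22.55
ee_pos: [0.6274, -0.1041, 0.1265]
ee_rot: [[-0.192, 0.981, -0.001], [0.981, 0.192, 0.0], [0.001, -0.001, -1.0]]
ft_force: [-0.1, -0.2, -0.2]
opening: 0.0652
grasp_force: 0.0
```

```bash
cat > t.py <<'E'
from h import *
n={'top':{'box_large':0},'side':{'box_large':0}}
for c in n:
    f=cams.grab_frame(c);px=proj(f,[[.495,.376,.05]])[0]
    m=masks(c,['box_large'],{'box_large':px})
    if m: x,J=fit((.495,.376,.21),DIM['box_large'],[(f,m['box_large'])],.004);print(c,np.round(x,4),np.degrees(x[2]),J)
E
python3 t.py;python3 go.py .6288 -.1055 .012 11
```

```text
top [0.4963 0.378  0.2065] 11.829429306905134 0.04479609334227987
side [0.4963 0.3769 0.1984] 11.364886204288686 0.0383641299105728
t 22.75 pos [ 0.6277 -0.1036  0.1272] head 11.11 tilt [-0.0001  0.0003] q7 31.6 | shift cm [-0.21  0.07 11.52] dz 0.11 | f [-0.17  0.01  0.58] open 0.0649
```

arm_command(translation=[[-0.2,0.1,4],[-0.2,0.1,8],[-0.2,0.1,10.5],[-0.2,0.1,11.3],[-0.2,0.1,11.4],[-0.2,0.1,11.4],[-0.2,0.1,11.4],[-0.2,0.1,11.4],[-0.2,0.1,11.4],[-0.2,0.1,10.5],[-0.2,0.1,8],[-0.2,0.1,4.5],[-0.2,0.1,1],[-0.2,0.1,-2],[-0.2,0.1,-2],[-0.2,0.1,-2]], dr=[[0,0,0],[0,0,0],[0,0,0],[0,0,0],[0,0,0],[0,0,0],[0,0,0],[0,0,0],[0,0,0],[0,0,0],[0,0,0],[0,0,0],[0,0,0],[0,0,0],[0,0,0],[0,0,0]], fingers=[6.5,6.5,6.5,6.5,6.5,3.4,3.4,3.4,3.4,3.4,3.4,3.4,3.4,3.4,3.4,3.4])

```text
clock: 24.08
ee_pos: [0.6301, -0.1067, 0.1503]
ee_rot: [[-0.191, 0.982, 0.004], [0.982, 0.191, 0.0], [-0.001, 0.004, -1.0]]
ft_force: [-0.0, 0.8, -1.5]
opening: 0.037
grasp_force: 60.2
```

```bash
python3 - <<'E'
from h import *
for c in('side','top'):
    f=cams.grab_frame(c);s=monitor.observe();R=np.array(s['ee_rot']);p=s['ee_pos']
    px=proj(f,[p+[0,0,.015]])[0]
    m=masks(c,['box_small'],{'box_small':px})
    if m: x,J=fit((p[0],p[1],.19),DIM['box_small'],[(f,m['box_small'])],p[2]-.013);print(c,np.round(x,4)-np.r_[p[:2],0],np.degrees(x[2]),J)
E
python3 go.py .4963 .3770 .145 12
```

```text
side [0.00251701 0.00406757 0.2629    ] 15.0606049736797 0.11397011046133854
t 24.28 pos [ 0.6285 -0.1065  0.1465] head 11.02 tilt [-0.0015  0.0001] q7 31.3 | shift cm [49.99 -3.73  0.17] dz -0.98 | f [ 0.68 -0.71 -0.09] open 0.0377
```

arm_command(translation=[[2,-0.2,-1],[6,-0.5,-1],[10,-0.7,-1],[14,-1,-1],[18,-1.3,-1],[22,-1.6,-1],[26,-1.9,-1],[30,-2.2,-1],[34,-2.5,-1],[38,-2.8,-1],[42,-3.1,-1],[45.5,-3.4,-1],[48.5,-3.6,-1],[50,-3.7,-1],[50,-3.7,-1],[50,-3.7,2],[50,-3.7,5],[50,-3.7,6.5],[50,-3.7,6.8],[50,-3.7,6.8]], dr=[[0,0,-1],[0,0,-1],[0,0,-1],[0,0,-1],[0,0,-1],[0,0,-1],[0,0,-1],[0,0,-1],[0,0,-1],[0,0,-1],[0,0,-1],[0,0,-1],[0,0,-1],[0,0,-1],[0,0,-1],[0,0,-1],[0,0,-1],[0,0,-1],[0,0,-1],[0,0,-1]], fingers=[3.4,3.4,3.4,3.4,3.4,3.4,3.4,3.4,3.4,3.4,3.4,3.4,3.4,3.4,3.4,3.4,3.4,3.4,3.4,3.4])

```text
clock: 25.95
ee_pos: [0.4972, 0.3757, 0.0783]
ee_rot: [[-0.207, 0.978, -0.001], [0.978, 0.207, -0.002], [-0.002, -0.002, -1.0]]
ft_force: [0.4, -0.9, 0.5]
opening: 0.037
grasp_force: 60.4
```

```bash
python3 - <<'E'
from h import *
f=cams.grab_frame('side');u,v=proj(f,[[.496,.377,.06]])[0].astype(int)
v0=min(max(v-60,0),264);cv2.imwrite('pics/st.png',cv2.resize(cv2.convertScaleAbs(f['pixels'][v0:v0+120,u-80:u+80,::-1],alpha=2),(800,600),interpolation=cv2.INTER_CUBIC))
E
python3 go.py .4963 .3770 .0732 12
```

```text
t 26.0 pos [0.4977 0.3763 0.0795] head 11.97 tilt [-0.     -0.0007] q7 -15.7 | shift cm [ 0.1  -0.12  0.63] dz -0.03 | f [-0.04  0.46 -0.13] open 0.0372
```

View pics/st.png

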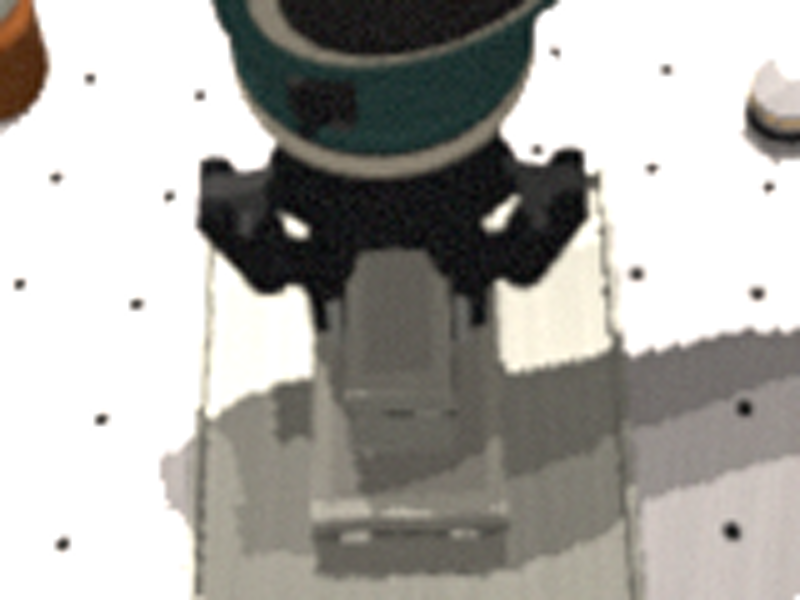

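The small box (top face about (400,330)) is held centred just above the large box, whose front edge is near (410,520). I'll lower it gently.

arm_command(translation=[[0.1,-0.1,0.2],[0.1,-0.1,0.4],[0.1,-0.1,0.5],[0.1,-0.1,0.55],[0.1,-0.1,0.6],[0.1,-0.1,0.6]], dr=[[0,0,0],[0,0,0],[0,0,0],[0,0,0],[0,0,0],[0,0,0]], fingers=[3.4,3.4,3.4,3.4,3.4,3.4])

```text
clock: 26.5
ee_pos: [0.4963, 0.3783, 0.0755]
ee_rot: [[-0.208, 0.978, 0.001], [0.978, 0.208, 0.002], [0.001, 0.001, -1.0]]
ft_force: [-8.5, -5.5, 26.1]
opening: 0.0375
grasp_force: 63.7
```

arm_command(translation=[[0,0,-0.15],[0,0,-0.2],[0,0,-0.2]], dr=[[0,0,0],[0,0,0],[0,0,0]], fingers=[3.4,3.4,3.4])

```text
clock: 26.75
ee_pos: [0.4961, 0.378, 0.0757]
ee_rot: [[-0.208, 0.978, 0.001], [0.978, 0.208, 0.0], [0.0, 0.001, -1.0]]
ft_force: [0.1, -0.4, -0.9]
opening: 0.0371
grasp_force: 60.5
```

arm_command(translation=[[0,0,0.05],[0,0,0.05],[0,0,0.05],[0,0,0.05],[0,0,0.05],[0,0,-1],[0,0,-4],[0,0,-8],[0,0,-12],[-4,0,-14],[-8,0,-14],[-12,0,-14],[-16,0,-14],[-20,0,-14],[-24,0,-14],[-28,0,-14],[-28,0,-14]], dr=[[0,0,0],[0,0,0],[0,0,0],[0,0,0],[0,0,0],[0,0,0],[0,0,0],[0,0,0],[0,0,0],[0,0,0],[0,0,0],[0,0,0],[0,0,0],[0,0,0],[0,0,0],[0,0,0],[0,0,0]], fingers=[3.4,4.5,5.5,6.2,6.2,6.2,6.2,6.2,6.2,6.2,6.2,6.2,6.2,6.2,6.2,6.2,6.2])

```text
clock: 28.17
ee_pos: [0.5555, 0.0954, 0.2167]
ee_rot: [[-0.199, 0.98, 0.002], [0.98, 0.199, -0.002], [-0.002, 0.001, -1.0]]
ft_force: [-0.9, -1.8, 0.2]
opening: 0.0622
grasp_force: 0.0
```

```bash
python3 - <<'E'
from h import *
f=cams.grab_frame('top');u,v=proj(f,[[.496,.377,.06]])[0].astype(int)
for n,z0,p0 in(('box_small',.06,(.496,.377,.21)),('box_large',.004,(.496,.377,.21)),('box_medium',.04,(.569,-.36,.11))):
    m=masks('top',[n],{n:proj(f,[[p0[0],p0[1],z0+.04]])[0]})
    if m: x,J=fit(p0,DIM[n],[(f,m[n])],z0);print(n,np.round(x[:2],4),np.degrees(x[2]),J)
a=cv2.resize(f['pixels'][v-60:v+60,u-80:u+80,::-1],(800,600),interpolation=cv2.INTER_CUBIC)
cv2.imwrite('pics/end.png',cv2.convertScaleAbs(a,alpha=2))
g=cams.grab_frame('side');cv2.imwrite('pics/end2.png',cv2.convertScaleAbs(cv2.resize(g['pixels'][:,:,::-1],(800,600)),alpha=2))
E
```

```text
box_small [0.4939 0.392 ] 8.946966966683817 0.5314181486548107
box_medium [ 0.5687 -0.359 ] 6.1396690566432195 0.03813030079904006
```

View pics/end.png

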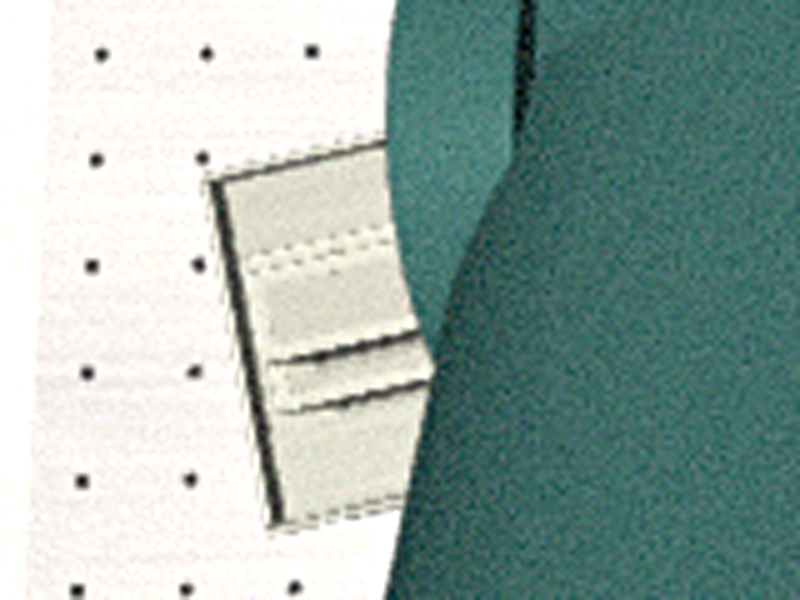

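View pics/end2.png

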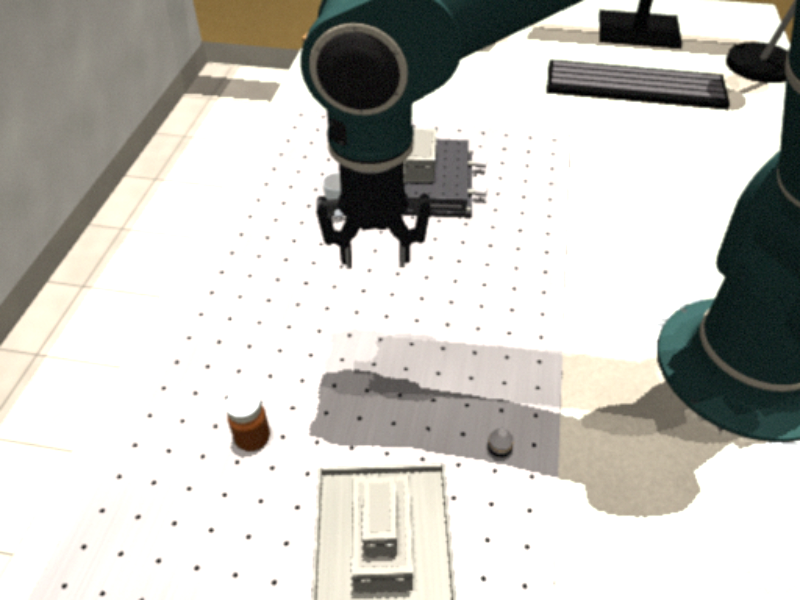

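The side view shows the small box (378,515) squarely on the large one (382,530) in the tray. The jar and objective haven't moved, and the medium box is still flush against the bar. I'm handing it in.

```bash
python3 -c "
from bench import finish_job
print(finish_job())"
```

```text
the job is handed in; nothing more can be done
None
```

I handed the job in at about 28 s: the medium box was the heavy one and sits on the stage flush against the stop bar, and the small box is stacked squarely on the large one in the tray; one set-down was firmer than intended, as the small box briefly pressed the large one with about 26 N.

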